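Unpack the stone cast from the latched carrying case

ROBOT

A 7-joint arm with a two-finger parallel gripper is mounted at the origin on a cart in front of the work surface, level with it; the furniture and walls round the work are solid. World frame = base frame: x ahead of the robot, y to its left, z up, the work surface at z = 0. Lengths are in m, angles in rad, forces in N, time in s.
With the tool pointing down it reaches from about 0.425 to 0.925 m from the base axis. Payload 6.8 kg.
Tool frame: the origin (TCP) lies midway between the tips of the shut fingers; the grasp point (between the pads) lies 19 mm behind it; z points along the fingers, y is the direction in which the jaws open and shut (so a half turn about z gives the same grasp; the last joint's range is limited). The gripper opens to 85 mm and grips with 20 to 120 N. Pads are 22 mm wide; open, the fingers measure 114 mm over their backs; the gripper's body (76 mm by 85 mm) begins 54 mm behind the grasp point. The pads swing forward as they close: fully open they stand 13 mm farther back than shut.
Start: joints at [1.07, 0.477, 0.022, 1.555, -0.011, 1.109, -0.083], TCP at [0.258, -0.624, 0.231] pointing down, gripper open.
Joint ranges: [-2.96, 2.96], [-0.34, 2.1], [-1.41, 1.46], [0.24, 2.44], [-1.37, 4.51], [0.17, 1.92], [-2.96, 2.96]. Speed limits (rad/s): [2.39, 2.39, 3.14, 3.14, 3.14, 3.14, 3.14].

INTERFACE

Orientations are given as a unit quaternion [w, x, y, z].
In Python, from station import bot gives the robot as it stands.
- The arm moves only by the shell command python3 -m jog 'ROWS' [FORCE]. ROWS is JSON, a list of rows, each a list of 3 entries, a list of its own where there are three numbers: the shift along the tool's x, y, z in mm, then the turn, a rotation vector about the tool's x, y, z in degrees, then the closure, from -1 (fully open) to 1 (shut). A call has 1 to 12 rows; each row shifts and turns the commanded pose from where the row before left it, along the tool's axes as they then stand; what a row does not reach is not made up. A row lasts 1/8 s, in which the tool goes at most 62.5 mm and 10.7 degrees, less where a joint would pass 70% of its speed; a pose out of reach is approached as far as the arm can. A call is refused whole if a number of a shift passes 62.5 or a number of a turn 10.7, either way. A call with a gripper value outside its range is refused whole. The fingers move at their own pace and stop on an object; FORCE is the grip in N (left out, the last holds). Time passes only in rows, so rows that do not move let the fingers close. It gives the time, the measured TCP pose, the force and the opening at its end, in the units of the state.
- bot.get_obs(): the state, without advancing time (a new reading comes with each control period).
- bot.read_camera(name): name is "scene" or "top" or "wrist"; returns (picture, depth): 480x640x3 uint8, red, green, blue; 480x640 float32, m along the optical axis (not along the pixel's ray), 0 where there is no reading.
- bot.camera_info(name): a dict with "fx", "fy", "cx", "cy" (pixels), "world_from_camera" (4x4, takes a point from camera to world coordinates); the wrist camera has in their place "mount" (4x4, takes a point from camera to tool coordinates, whose origin is the TCP and whose axes are the flange's). Camera axes: x right, y up, looking along -z (the intrinsics and any distortion apply to the point x, -y, -z); pixel columns grow to the right and rows downward; lengths in m; the calibration is good to about 2 mm. A picture is of the moment at which its call begins: read the wrist's pose just before it. camera_info takes no time and is no camera call.
- bot.hand_in(): hands the job in, once; it reports no verdict.
Trained networks look in the newest picture that a camera, given by its name, has taken for a name from the list of things; names that differ only in an ending like _2 or _b are one class to them, and where a whole thing is asked for, a point or a joint stands for the part that bears it (a point fixed in the world has none). Each returns a list of dicts, best first, with "score" (0 to 1); they miss things now and then, are a little off and sometimes report something else, mostly with a low value. They report only what shows in the picture. A call takes as long as a camera call.
- bot.find_in(camera, thing): "xy" ([column, row] as shares, 0 to 1, of the picture: columns of its width, rows of its height, amid what is visible of it).
- bot.cut_out(camera, thing): "pixels" (480x640 bool, what is visible of it) and "xy" ([column, row] as shares, 0 to 1, of the picture: columns of its width, rows of its height, amid what is visible of it).
- bot.landmark_of(camera, thing): "xy" ([column, row] as shares, 0 to 1, of the picture: columns of its width, rows of its height: a listed point, or the origin of a listed thing).
The state is a dict: "t": time; "q": joint angles; "joint_vel": joint speeds; "joint_torque": joint torques, N m; "eef_pos": TCP position; "tool_rot": TCP orientation; "contact_force": force on the tool from outside, world axes, zero at the start; "torque": the same for the moment, N m; "gripper_width": opening from 0.0 (shut) to 1.0 (fully open).
Only numpy, scipy, OpenCV 4.12 (cv2) and the standard library are available. Lean on these libraries where they do the work, as an engineer would, in place of code of your own. Each camera call takes 0.05 s, during which the arm holds its last target.

TASK

The carrying case holds a stone tooth cast that is to be trimmed. Flip both toggle latches on its front fully open, swing the lid back as far as it goes, then lift the cast out and set it down gently, teeth upward, in the middle of the plaster board. Leave the lid standing open and leave the other things on the bench where they are.

Things in the scene. Friction and masses are not known exactly. Their poses are not given: they have to be found in the camera images.
- case: grey carrying case, fixed, 130 mm deep (its x), 240 mm wide (its y), 78 mm high with its lid. Origin: centre of the underside; x to the hinge, -x to the front with two steel latches (y = +80, -80 mm) and the black lid grip (y = 0). Rim at z = 56, lid top at z = 78 mm. Inside: rubber floor at z = 16 mm, free from y = -82 to +82 mm between end blocks 46 mm high.
- latch_left (a joint): angle of the lever on the case's +y side: 0 latched (upright, wire loop hooked under its keeper), 2.1 rad fully open. The tip is pulled forward, off the case, then down, about a pin along the case's y at x = -77, z = 66 mm. Over-centre: about 2 N at the tip up to 0.3 rad, then it snaps on; the loop springs clear, the lever falls fully open by itself and stays.
- latch_right (a joint): angle of the lever on the case's -y side: 0 latched (upright, wire loop hooked under its keeper), 2.1 rad fully open. The tip is pulled forward, off the case, then down, about a pin along the case's y at x = -77, z = 66 mm. Over-centre: about 2 N at the tip up to 0.3 rad, then it snaps on; the loop springs clear, the lever falls fully open by itself and stays.
- left_lever_tip (a point): middle of the rolled free end of the lever at the case's +y side: steel plate 30 mm wide (case's y), 62 mm from pin to tip. Latched it is at (-88, +80, 128) mm in the case's frame and stands 49 mm free above the lid, 16 mm in front of the lid's front plane; behind it over the lid is free space for a finger to draw it forward.
- right_lever_tip (a point): middle of the rolled free end of the lever at the case's -y side: steel plate 30 mm wide (case's y), 62 mm from pin to tip. Latched it is at (-88, -80, 128) mm in the case's frame and stands 49 mm free above the lid, 16 mm in front of the lid's front plane; behind it over the lid is free space for a finger to draw it forward.
- lid (a joint): lid angle in rad: 0 shut, 1.75 fully back (just past upright). The hinge lies along the case's y; the front edge rises. The latches hold it until both are open. The stiff hinge keeps the lid where it is left (about 5 N at the grip moves it).
- lid_grip (a point): grasp point of the black tongue that juts forward from the middle of the lid's front edge: 24 mm wide (case's y), 12 mm thick, 46 mm long; lid shut, this point is at (-95, 0, 67) mm in the case's frame, 30 mm in front of the lid. It swings with the lid about the hinge, radius 164 mm.
- case_hinge (a point): middle of the lid's hinge line, at (69, 0, 56) mm in the case's frame; axes as the case's.
- cast_center (a point): centre, half-way up, of the stone cast of a lower jaw lying loose in the case, teeth up: teeth on a block, 65 mm (its x) by 72 mm (its y) by 32 mm high; the block, to be grasped across the 65 mm, is 20 mm high. Its x lies along the case's width within 0.15 rad. Its underside is 16 mm below this point.
- board_top (a point): centre of the top of the brown wooden plaster board with a crust of plaster on it, lying fixed on the bench: 132 mm (its x) by 190 mm (its y), this top 17 mm above the bench; z up.
- bowl: bystander: rubber mixing bowl, 107 mm wide, 62 mm high; origin at the centre of its underside.
- flask: bystander: closed two-part brass denture flask, 64 by 76 mm, 58 mm high; origin at the centre of its underside.
- tin: bystander: flat round steel tin, 58 mm wide, 22 mm high, between case and board; origin at the centre of its underside.

How it is judged:
On the way, in this order (a step that is already met when the one before it is completed fails the run):
1. both toggle latches flipped open (value of joint each of latch_left, latch_right above 1.7 rad), for 0.2 s.
2. lid swung fully back (value of joint lid above 1.55 rad), for 0.2 s.
3. cast lifted clear of the case (z of cast_center in the frame of case above 0.08 m), for 0.1 s.
At the end, for the whole second after the job is handed in: The cast rests on the board, teeth upward (within 0.12 rad), its centre within 30 mm of the board's centre, let go and at rest; the lid still stands open (more than 1.45 rad) (horizontal distance between cast_center and board_top below 0.03 m and z of cast_center in the frame of board_top between 0.01 and 0.022 m and angle between cast_center's own z axis and vertical below 0.12 rad and linear speed of cast below 0.02 m/s and value of joint lid above 1.45 rad); the robot touches nothing.
It fails at once if the cast is dropped on the board or pressed hard against it (contact force between cast and board above 42 N).
It fails at once if a bystander (bowl, flask or tin) is moved by more than 30 mm (distance of any of bowl, flask, tin from where it was at the start of the episode above 0.03 m).
It also fails if it takes over 72 s, if anything falls off the work surface, if the arm or the gripper's body presses on something with over 40 N, if the wrist force passes 120 N, or if a joint passes its speed limit or range.

## Working session

There is one attempt and no reset: what is moved stays moved. The work goes in short steps, Python scripts to look and compute and a shell command to move; the robot and the scene stay as the last step left them, time stands still between calls to the robot, and variables do not carry over. Pictures are saved under pics/ and viewed, and the job is handed in when it is done.

```bash
ls; mkdir -p pics; cat > h.py <<'E'
import numpy as np, cv2
from scipy.spatial.transform import Rotation as R
from station import bot
def shot(cam,name):
    o=bot.get_obs(); p,d=bot.read_camera(cam); cv2.imwrite('pics/'+name+'.png',p[:,:,::-1]); return o,p,d
def Twc(cam,o=None):
    i=bot.camera_info(cam)
    if 'mount' in i:
        o=o or bot.get_obs(); T=np.eye(4); q=o['tool_rot']; T[:3,:3]=R.from_quat([q[1],q[2],q[3],q[0]]).as_matrix(); T[:3,3]=o['eef_pos']
        return i,T@np.array(i['mount'])
    return i,np.array(i['world_from_camera'])
def ray(cam,u,v,o=None):
    i,T=Twc(cam,o); d=np.array([(u-i['cx'])/i['fx'],-(v-i['cy'])/i['fy'],-1]); return T[:3,3],T[:3,:3]@d
def atz(cam,u,v,z,o=None):
    c,d=ray(cam,u,v,o); return c+d*(z-c[2])/d[2]
def dep(cam,u,v,depth,o=None):
    c,d=ray(cam,u,v,o); return c+d*depth[int(round(v)),int(round(u))]
def cloud(cam,depth,o=None):
    i,T=Twc(cam,o); v,u=np.mgrid[:480,:640]; P=np.stack([(u-i['cx'])/i['fx'],-(v-i['cy'])/i['fy'],-np.ones_like(u)],-1)*depth[...,None]
    return P@T[:3,:3].T+T[:3,3]
E
python3 - <<'E'
from h import *
np.set_printoptions(precision=4,suppress=True)
print(bot.get_obs())
for c in ['scene','top','wrist']:
    shot(c,c+'0'); print(c,bot.camera_info(c))
E
```

```text
pics
{'t': 0.0, 'q': array([ 1.0699,  0.4778,  0.0224,  1.5564, -0.0115,  1.1093, -0.0831]), 'joint_vel': array([-0.0014,  0.0006, -0.0003, -0.0005,  0.0003, -0.0005, -0.0015]), 'joint_torque': array([ -0.0009, -59.645 ,   1.6078, -28.1198,   0.0126,   0.0095,
        -0.    ]), 'eef_pos': array([ 0.2581, -0.6231,  0.2304]), 'tool_rot': array([-0.0009,  0.9808,  0.1951, -0.0002]), 'contact_force': array([-0.2462, -0.3104, -0.1397]), 'torque': array([ 0.0446,  0.0244, -0.0001]), 'gripper_width': 0.9952271123578905}
scene {'fx': 452.8099209923993, 'fy': 452.8099209923993, 'cx': 321.6138169079429, 'cy': 238.05596760573306, 'world_from_camera': array([[-0.644 ,  0.5969, -0.4786, -0.1837],
       [-0.765 , -0.4964,  0.4103,  0.676 ],
       [ 0.0073,  0.6303,  0.7763,  1.1195],
       [ 0.    ,  0.    ,  0.    ,  1.    ]])}
top {'fx': 464.4342237320263, 'fy': 464.4342237320263, 'cx': 317.34161792787955, 'cy': 243.03887866413334, 'world_from_camera': array([[ 0.0169,  0.9849, -0.1724,  0.2404],
       [-0.9999,  0.0163, -0.0045,  0.1099],
       [-0.0016,  0.1725,  0.985 ,  1.3954],
       [ 0.    ,  0.    ,  0.    ,  1.    ]])}
wrist {'fx': 415.3899331659926, 'fy': 415.3899331659926, 'cx': 315.05658538715585, 'cy': 243.83089307683352, 'mount': array([[-0.0005,  0.9639,  0.2664,  0.0686],
       [ 1.    ,  0.0002,  0.0009,  0.0004],
       [ 0.0008,  0.2664, -0.9639, -0.1422],
       [ 0.    ,  0.    ,  0.    ,  1.    ]])}
```

View pics/scene0.png

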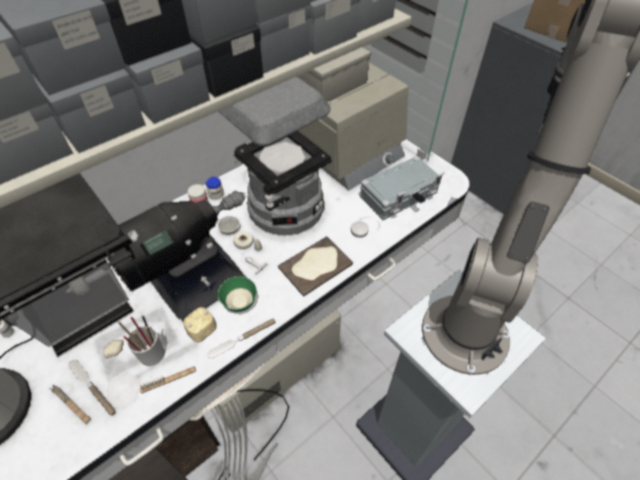

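View pics/top0.png

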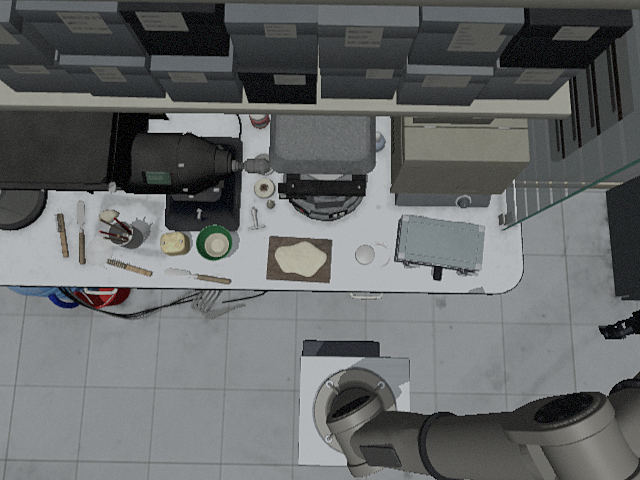

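```bash
python3 - <<'E'
from h import *
np.set_printoptions(precision=4,suppress=True)
o,p,d=shot('top','top1'); C=cloud('top',d)
o,p,d2=shot('scene','scene1'); C2=cloud('scene',d2)
for cam,CC,dd in(('top',C,d),('scene',C2,d2)):
  for n in ['left_lever_tip','right_lever_tip','lid_grip','case_hinge','case','board_top','tin','bowl','flask']:
    r=bot.landmark_of(cam,n)
    for x in r[:2]:
        u,v=x['xy'][0]*640,x['xy'][1]*480
        print(cam,n,round(x['score'],2),round(u),round(v),dep(cam,min(u,639),min(v,479),dd))
E
```

```text
top left_lever_tip 0.58 414 264 [ 0.4143 -0.1602  0.0838]
top left_lever_tip 0.31 175 244 [0.4665 0.5345 0.0544]
top right_lever_tip 0.67 441 219 [ 0.5663 -0.2616 -0.0008]
top right_lever_tip 0.52 473 274 [ 0.3838 -0.3135  0.1268]
top lid_grip 0.56 436 273 [ 0.3919 -0.2267  0.0694]
top case_hinge 0.8 442 220 [ 0.5458 -0.2484  0.0701]
top case 0.63 433 246 [ 0.4687 -0.2147  0.0809]
top board_top 0.56 296 258 [0.4346 0.1785 0.0102]
top tin 0.82 363 254 [ 0.4502 -0.0227  0.015 ]
top bowl 0.76 216 243 [0.4751 0.4221 0.0189]
top flask 0.74 178 244 [0.4655 0.5263 0.047 ]
scene left_lever_tip 0.63 406 196 [ 0.4225 -0.2017  0.0689]
scene right_lever_tip 0.74 360 230 [ 0.4415 -0.0196  0.0206]
scene right_lever_tip 0.41 439 176 [ 0.3847 -0.3008  0.1246]
scene lid_grip 0.65 422 198 [ 0.3817 -0.2331  0.0725]
scene case_hinge 0.9 386 174 [ 0.5314 -0.2201  0.0778]
scene case_hinge 0.5 314 264 [0.4362 0.1751 0.0129]
scene case 0.57 398 198 [ 0.4101 -0.1427  0.1094]
scene board_top 0.7 316 262 [0.438  0.1658 0.0149]
scene tin 0.53 360 230 [ 0.4397 -0.0202  0.0198]
scene bowl 0.59 240 305 [0.4605 0.4224 0.0107]
scene flask 0.82 201 326 [0.4502 0.5466 0.0508]
```

```bash
python3 - <<'E'
from h import *
np.set_printoptions(precision=4,suppress=True)
for cam in('top','scene'):
    o,p,d=shot(cam,cam+'2'); C=cloud(cam,d)
    m=(d>0)&(abs(C[...,2]-.078)<.008)&(C[...,0]>.35)&(C[...,0]<.6)&(C[...,1]<-.05)&(C[...,1]>-.42)
    P=C[m][:,:2]; r=cv2.minAreaRect((P*1000).astype(np.float32)); print(cam,m.sum(),r,np.median(C[m][:,2]))
    m2=m.astype(np.uint8); m2=cv2.morphologyEx(m2,cv2.MORPH_OPEN,np.ones((5,5)))>0
    print(cv2.minAreaRect((C[m2][:,:2]*1000).astype(np.float32)))
    mb=(d>0)&(C[...,2]>.1)&(C[...,2]<.15)&(C[...,0]>.33)&(C[...,0]<.5)&(C[...,1]<-.05)&(C[...,1]>-.42)
    for sgn in(0,1):
        q=C[mb&((C[...,1]<-.23) if sgn else (C[...,1]>-.23))]
        if len(q): print('lever',len(q),q.mean(0),q.min(0),q.max(0))
    i=cv2.resize(p[160:290,340:510] if cam=='top' else p[130:230,340:480],None,fx=4.5,fy=4.5,interpolation=2)
    cv2.imwrite('pics/crop_%s.png'%cam,i[:,:,::-1])
    # things behind the case
    mm=(d>0)&(C[...,1]<-.05)&(C[...,1]>-.45)&(C[...,0]>.56)&(C[...,0]<.9)&(C[...,2]>.03)
    q=C[mm]; print('behind',np.percentile(q,[1,50,99],axis=0))
    r=bot.cut_out(cam,'board_top')
    k=(d>0)&(abs(C[...,2]-.017)<.01)&(C[...,0]>.3)&(C[...,0]<.6)&(C[...,1]>.03)&(C[...,1]<.3)&(p.max(2)<150)
    print('board',cv2.minAreaRect((C[k][:,:2]*1000).astype(np.float32)))
E
```

```text
top 3930 ((458.35882568359375, -239.04501342773438), (243.3279266357422, 178.93357849121094), 82.54998779296875) 0.07748393417097821
((478.6964416503906, -241.69105529785156), (243.31500244140625, 135.6851806640625), 82.5882339477539)
lever 32 [ 0.4043 -0.1498  0.1258] [ 0.3999 -0.165   0.1043] [ 0.4096 -0.1367  0.1325]
lever 35 [ 0.3843 -0.3081  0.1242] [ 0.3784 -0.3238  0.1009] [ 0.3904 -0.295   0.134 ]
behind [[ 0.6238 -0.444   0.0395]
 [ 0.7016 -0.2267  0.5595]
 [ 0.7758 -0.055   0.8271]]
board ((473.5069885253906, 171.30630493164062), (253.91329956054688, 228.51535034179688), 82.39590454101562)
scene 2092 ((461.2788391113281, -236.9807586669922), (246.8154296875, 180.87445068359375), 82.36539459228516) 0.07724141076676105
((480.01885986328125, -240.1747283935547), (244.2462921142578, 146.78648376464844), 83.83366394042969)
lever 46 [ 0.4074 -0.1492  0.117 ] [ 0.4006 -0.1677  0.1003] [ 0.4121 -0.1339  0.1328]
lever 46 [ 0.3875 -0.3079  0.117 ] [ 0.3804 -0.3257  0.1   ] [ 0.393  -0.2924  0.1323]
behind [[ 0.6018 -0.4495  0.0361]
 [ 0.6921 -0.2185  0.27  ]
 [ 0.8252 -0.0572  0.6104]]
board ((480.8996276855469, 159.3534393310547), (244.492919921875, 231.43887329101562), 86.66754913330078)
```

View pics/crop_top.png

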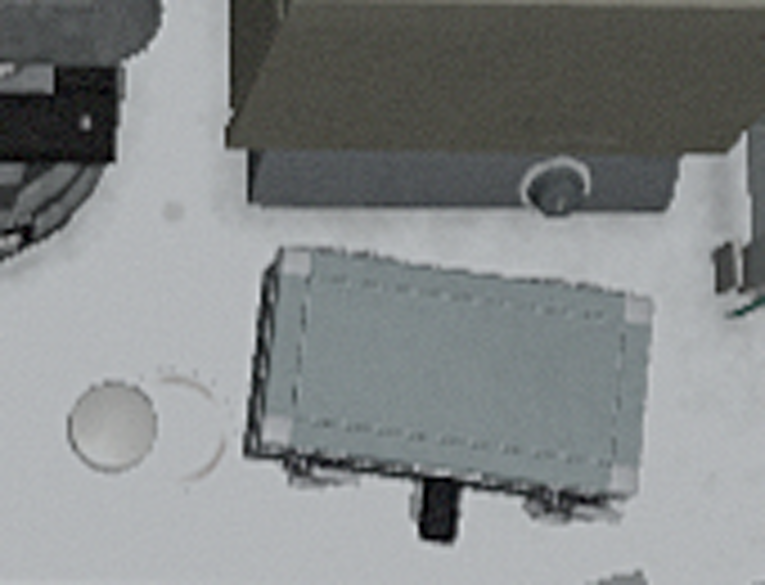

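View pics/crop_scene.png

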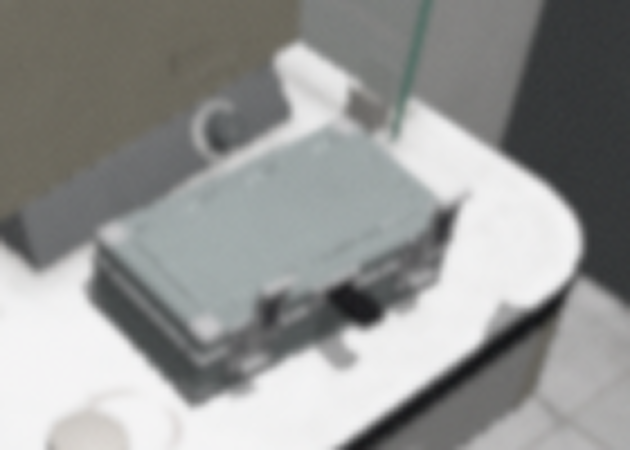

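```bash
cat >> h.py <<'E'
YAW=np.deg2rad(-7.4); CO=np.array([.480,-.241,0]); RC=R.from_euler('z',YAW)
def c2w(p): return CO+RC.apply(np.array(p)/1000.)
def w2c(p): return RC.inv().apply(np.array(p)-CO)*1000
def tool(tilt=0,yaw=172.6):
    # x tool at heading yaw, z down; tilt>0: fingertips lean toward robot (tool x side)
    b=R.from_matrix(np.array([[np.cos(np.deg2rad(yaw)),np.sin(np.deg2rad(yaw)),0],[np.sin(np.deg2rad(yaw)),-np.cos(np.deg2rad(yaw)),0],[0,0,-1]]).T)
    return b*R.from_euler('y',tilt,degrees=True)
def plan(pos,rot,n=None,p0=None,r0=None):
    o=bot.get_obs(); q=o['tool_rot']
    p0=np.array(o['eef_pos']) if p0 is None else p0; r0=R.from_quat([q[1],q[2],q[3],q[0]]) if r0 is None else r0
    rv=(r0.inv()*rot).as_rotvec(degrees=True); d=np.array(pos)-p0
    m=max(int(np.ceil(np.abs(rv).max()/10.6)),int(np.ceil(np.linalg.norm(d)*1000/60)),1) if n is None else n
    print('n',m,'dist',np.linalg.norm(d)*1000,'rv',rv.round(1))
    for k in range(m):
        rk=r0*R.from_rotvec(rv*k/m,degrees=True)
        s=rk.inv().apply(d/m)*1000
        print([s.round(0).astype(int).tolist(),(rv/m).round(1).tolist()])
def say():
    o=bot.get_obs(); q=o['tool_rot']; r=R.from_quat([q[1],q[2],q[3],q[0]]).as_matrix()
    print('t',round(o['t'],2),'w',np.round(o['eef_pos'],4),'case',w2c(o['eef_pos']).round(1),'z',r[:,2].round(3),'xhead',round(np.degrees(np.arctan2(r[1,0],r[0,0])),1),'F',np.round(o['contact_force'],1),'g',round(o['gripper_width'],3),'q',np.round(o['q'],2))
E
python3 - <<'E'
from h import *
np.set_printoptions(precision=4,suppress=True)
for cam in('top','scene'):
    p,d=bot.read_camera(cam); C=cloud(cam,d); hsv=cv2.cvtColor(p,cv2.COLOR_RGB2HSV)
    for z in np.arange(.02,.3,.04):
        m=(d>0)&(abs(C[...,2]-z)<.02)&(C[...,1]<-.1)&(C[...,1]>-.36)&(C[...,0]>.575)&(C[...,0]<.9)
        if m.sum()>5: print(cam,round(z,2),m.sum(),np.percentile(C[m][:,0],[2,10]))
    k=(d>0)&(abs(C[...,2]-.017)<.012)&(C[...,0]>.34)&(C[...,0]<.54)&(C[...,1]>.03)&(C[...,1]<.32)&((hsv[...,1]>45))
    k=cv2.morphologyEx(k.astype(np.uint8),cv2.MORPH_OPEN,np.ones((3,3)))
    n,l,s,c=cv2.connectedComponentsWithStats(k); j=1+s[1:,4].argmax(); k=l==j
    print('board',k.sum(),cv2.minAreaRect((C[k][:,:2]*1000).astype(np.float32)),C[k][:,:2].min(0),C[k][:,:2].max(0))
plan([.43,-.155,.18],tool(15))
E
```

```text
top 0.02 1097 [0.5778 0.5886]
top 0.06 672 [0.605  0.6221]
top 0.1 649 [0.6321 0.6337]
top 0.14 713 [0.6376 0.6391]
top 0.18 771 [0.6431 0.6444]
top 0.22 759 [0.6487 0.6498]
top 0.26 4567 [0.6528 0.6565]
board 202 ((385.0315246582031, 114.06228637695312), (36.80094909667969, 68.59403991699219), 0.9657450914382935) [0.3666 0.0798] [0.4036 0.1482]
scene 0.02 792 [0.5927 0.606 ]
scene 0.06 605 [0.6067 0.6265]
scene 0.1 583 [0.6333 0.6355]
scene 0.14 742 [0.6386 0.6409]
scene 0.18 742 [0.6442 0.6461]
scene 0.22 740 [0.649  0.6512]
scene 0.26 2056 [0.6538 0.6569]
board 798 ((431.2845153808594, 172.30654907226562), (186.26699829101562, 126.38335418701172), 87.503173828125) [0.3648 0.0804] [0.4967 0.2659]
n 15 dist 501.66965929124905 rv [  19.6    5.2 -149. ]
[[23, -24, 3], [1.3, 0.3, -9.9]]
[[26, -20, 4], [1.3, 0.3, -9.9]]
[[29, -15, 5], [1.3, 0.3, -9.9]]
[[32, -10, 5], [1.3, 0.3, -9.9]]
[[33, -4, 5], [1.3, 0.3, -9.9]]
[[33, 2, 6], [1.3, 0.3, -9.9]]
[[32, 8, 6], [1.3, 0.3, -9.9]]
[[30, 13, 6], [1.3, 0.3, -9.9]]
[[27, 18, 6], [1.3, 0.3, -9.9]]
[[24, 23, 5], [1.3, 0.3, -9.9]]
[[20, 27, 5], [1.3, 0.3, -9.9]]
[[15, 30, 4], [1.3, 0.3, -9.9]]
[[9, 32, 4], [1.3, 0.3, -9.9]]
[[4, 33, 3], [1.3, 0.3, -9.9]]
[[-2, 33, 2], [1.3, 0.3, -9.9]]
```

```bash
python3 -m jog '[[[23,-24,0],[1.3,0.3,-9.9],1],[[26,-20,0],[1.3,0.3,-9.9],1],[[29,-15,0],[1.3,0.3,-9.9],1],[[32,-10,0],[1.3,0.3,-9.9],1],[[33,-4,0],[1.3,0.3,-9.9],1],[[33,2,0],[1.3,0.3,-9.9],1],[[32,8,0],[1.3,0.3,-9.9],1],[[30,13,0],[1.3,0.3,-9.9],1],[[27,18,0],[1.3,0.3,-9.9],1],[[24,23,0],[1.3,0.3,-9.9],1],[[20,27,0],[1.3,0.3,-9.9],1],[[15,30,0],[1.3,0.3,-9.9],1]]' 40
python3 - <<'E'
from h import *
say(); plan([.432,-.154,.18],tool(15))
E
```

```text
t: 2.95
eef_pos: [0.4033, -0.2535, 0.2481]
tool_rot: [-0.115, 0.321, 0.94, 0.003]
contact_force: [0.4, 0.0, 0.2]
gripper_width: -0.001
t 2.95 w [ 0.4033 -0.2535  0.2481] case [-74.5 -22.3 248.1] z [-0.215  0.081 -0.973] xhead 141.8 F [0.4 0.  0.2] g -0.001 q [ 0.86  0.31 -0.53  1.82  0.16  1.29  1.18]
n 3 dist 123.95832064756479 rv [  3.5   1.2 -30. ]
[[8, 34, 23], [1.2, 0.4, -10.0]]
[[2, 35, 22], [1.2, 0.4, -10.0]]
[[-5, 35, 21], [1.2, 0.4, -10.0]]
```

```bash
python3 -m jog '[[[8,34,23],[1.2,0.4,-10],1],[[2,35,22],[1.2,0.4,-10],1],[[-5,35,21],[1.2,0.4,-10],1],[[0,0,0],[0,0,0],1]]'
python3 - <<'E'
from h import *
say(); plan(c2w([-62,80,104]),tool(15))
E
```

```text
t: 3.45
eef_pos: [0.4319, -0.1511, 0.1788]
tool_rot: [-0.131, 0.063, 0.989, 0.008]
contact_force: [-0.4, 0.8, 0.5]
gripper_width: -0.002
t 3.45 w [ 0.4319 -0.1511  0.1788] case [-59.3  83.  178.8] z [-0.259  0.033 -0.965] xhead 172.8 F [-0.4  0.8  0.5] g -0.002 q [ 0.73  0.41 -0.67  1.9   0.25  1.19  1.38]
n 2 dist 74.86198975854954 rv [-0.  -0.1  0.1]
[[-8, -1, 36], [-0.0, -0.1, 0.1]]
[[-8, -1, 36], [-0.0, -0.1, 0.1]]
```

```bash
python3 -m jog '[[[-8,-1,36],[0,0,0],1],[[-8,-1,36],[0,0,0],1],[[0,0,0],[0,0,0],1]]'
python3 - <<'E'
from h import *
say(); plan(c2w([-118,80,108]),tool(15),n=6)
shot('scene','s3');i=cv2.imread('pics/s3.png')[110:250,320:500]; cv2.imwrite('pics/s3c.png',cv2.resize(i,None,fx=4,fy=4,interpolation=2))
E
```

```text
t: 3.82
eef_pos: [0.4266, -0.1569, 0.1049]
tool_rot: [-0.133, 0.067, 0.989, 0.008]
contact_force: [-0.1, 0.2, -0.1]
gripper_width: 0.002
t 3.83 w [ 0.4266 -0.1569  0.1049] case [-63.8  76.5 104.9] z [-0.261  0.033 -0.965] xhead 172.2 F [-0.1  0.2 -0.1] g 0.002 q [ 0.7   0.51 -0.63  1.97  0.33  1.05  1.32]
n 6 dist 54.42186634823707 rv [-0.  -0.3 -0.4]
[[9, 1, 2], [-0.0, -0.0, -0.1]]
[[9, 1, 2], [-0.0, -0.0, -0.1]]
[[9, 1, 2], [-0.0, -0.0, -0.1]]
[[9, 1, 2], [-0.0, -0.0, -0.1]]
[[9, 1, 2], [-0.0, -0.0, -0.1]]
[[9, 1, 2], [-0.0, -0.0, -0.1]]
```

View pics/s3c.png

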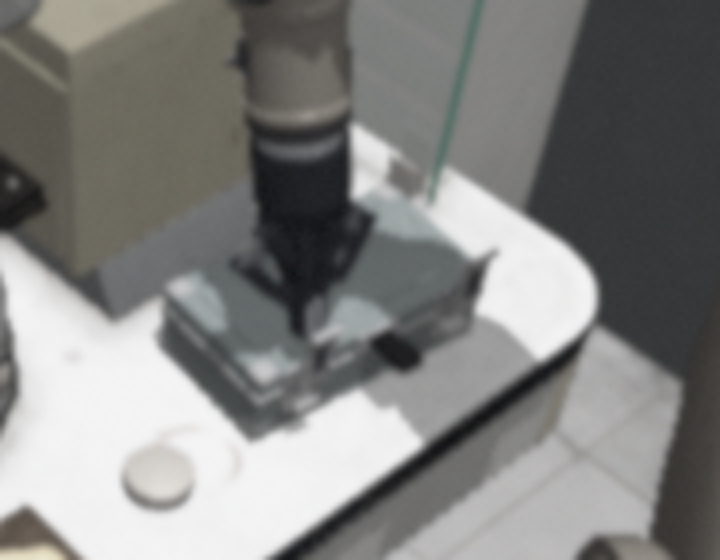

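The fingers stand behind the left lever (crop ~(310,330)), clear of the lid. I'll pull it forward now.

```bash
python3 -m jog '[[[9,1,2],[0,0,0],1],[[9,1,2],[0,0,0],1],[[9,0,2],[0,0,0],1],[[9,0,2],[0,0,0],1],[[9,0,2],[0,0,0],1],[[9,0,2],[0,0,0],1],[[0,0,0],[0,0,0],1],[[0,0,0],[0,0,0],1]]'
python3 - <<'E'
from h import *
say()
shot('scene','s4');i=cv2.imread('pics/s4.png')[110:250,320:500]; cv2.imwrite('pics/s4c.png',cv2.resize(i,None,fx=4,fy=4,interpolation=2))
E
```

```text
t: 4.88
eef_pos: [0.3743, -0.1468, 0.1086]
tool_rot: [-0.13, 0.066, 0.989, 0.008]
contact_force: [0.0, 0.1, 0.6]
gripper_width: -0.0
t 4.88 w [ 0.3743 -0.1468  0.1086] case [-117.    79.8  108.6] z [-0.257  0.032 -0.966] xhead 172.3 F [0.  0.1 0.6] g -0.0 q [ 0.74  0.43 -0.65  2.08  0.3   1.    1.34]
```

View pics/s4c.png

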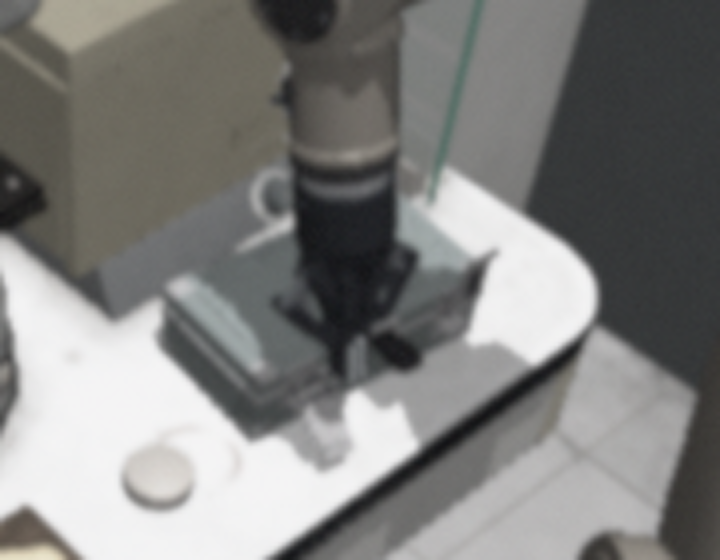

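The left lever has fallen open (grey plate at crop ~(325,440)). Next, the right one.

```bash
python3 - <<'E'
from h import *
a=c2w([-110,78,175]); b=c2w([-60,-80,175]); c=c2w([-62,-80,104]); T=tool(15)
plan(a,T); plan(b,T,p0=a,r0=T); plan(c,T,p0=b,r0=T)
E
```

```text
n 2 dist 66.80910780689726 rv [-0.1  0.  -0.3]
[[5, -1, -33], [-0.0, 0.0, -0.1]]
[[5, -1, -33], [-0.0, 0.0, -0.1]]
n 3 dist 165.72265988693283 rv [0. 0. 0.]
[[-16, -53, -4], [0.0, 0.0, 0.0]]
[[-16, -53, -4], [0.0, 0.0, 0.0]]
[[-16, -53, -4], [0.0, 0.0, 0.0]]
n 2 dist 71.02816342831905 rv [0. 0. 0.]
[[-8, 0, 35], [0.0, 0.0, 0.0]]
[[-8, 0, 35], [0.0, 0.0, 0.0]]
```

```bash
python3 -m jog '[[[5,-1,-33],[0,0,0],1],[[5,-1,-33],[0,0,0],1],[[-16,-40,-4],[0,0,0],1],[[-16,-40,-4],[0,0,0],1],[[-16,-40,-4],[0,0,0],1],[[0,-40,0],[0,0,0],1],[[0,0,0],[0,0,0],1],[[-8,0,30],[0,0,0],1],[[-8,0,20],[0,0,0],1],[[0,0,0],[0,0,0],1]]'
python3 - <<'E'
from h import *
say(); plan(c2w([-62,-80,104]),tool(15)); plan(c2w([-118,-80,108]),tool(15),n=6,p0=c2w([-62,-80,104]),r0=tool(15))
E
```

```text
t: 6.18
eef_pos: [0.4108, -0.3139, 0.1205]
tool_rot: [-0.132, 0.065, 0.989, 0.008]
contact_force: [-1.1, 1.0, -0.1]
gripper_width: -0.003
t 6.17 w [ 0.4108 -0.3139  0.1205] case [-59.3 -81.3 120.5] z [-0.26   0.034 -0.965] xhead 172.4 F [-1.1  1.  -0.1] g -0.003 q [ 0.9   0.55 -0.56  1.83  0.38  1.13  1.6 ]
n 1 dist 16.792911536631255 rv [ 0.  -0.2 -0.2]
[[-2, 1, 17], [0.0, -0.2, -0.2]]
n 6 dist 56.1426753904728 rv [0. 0. 0.]
[[9, 0, 2], [0.0, 0.0, 0.0]]
[[9, 0, 2], [0.0, 0.0, 0.0]]
[[9, 0, 2], [0.0, 0.0, 0.0]]
[[9, 0, 2], [0.0, 0.0, 0.0]]
[[9, 0, 2], [0.0, 0.0, 0.0]]
[[9, 0, 2], [0.0, 0.0, 0.0]]
```

```bash
python3 -m jog '[[[-2,1,17],[0,0,0],1],[[0,0,0],[0,0,0],1],[[9,0,2],[0,0,0],1],[[9,0,2],[0,0,0],1],[[9,0,2],[0,0,0],1],[[9,0,2],[0,0,0],1],[[9,0,2],[0,0,0],1],[[9,0,2],[0,0,0],1],[[0,0,0],[0,0,0],1],[[0,0,-20],[0,0,0],1],[[0,0,-20],[0,0,0],1]]'
python3 - <<'E'
from h import *
say()
shot('scene','s5');i=cv2.imread('pics/s5.png')[110:250,320:500]; cv2.imwrite('pics/s5c.png',cv2.resize(i,None,fx=4,fy=4,interpolation=2))
E
```

```text
t: 7.55
eef_pos: [0.3648, -0.3078, 0.1465]
tool_rot: [-0.13, 0.066, 0.989, 0.008]
contact_force: [0.2, 0.1, 0.5]
gripper_width: -0.001
t 7.55 w [ 0.3648 -0.3078  0.1465] case [-105.6  -81.   146.5] z [-0.257  0.032 -0.966] xhead 172.4 F [0.2 0.1 0.5] g -0.001 q [ 0.96  0.45 -0.58  1.91  0.34  1.13  1.65]
```

View pics/s5c.png

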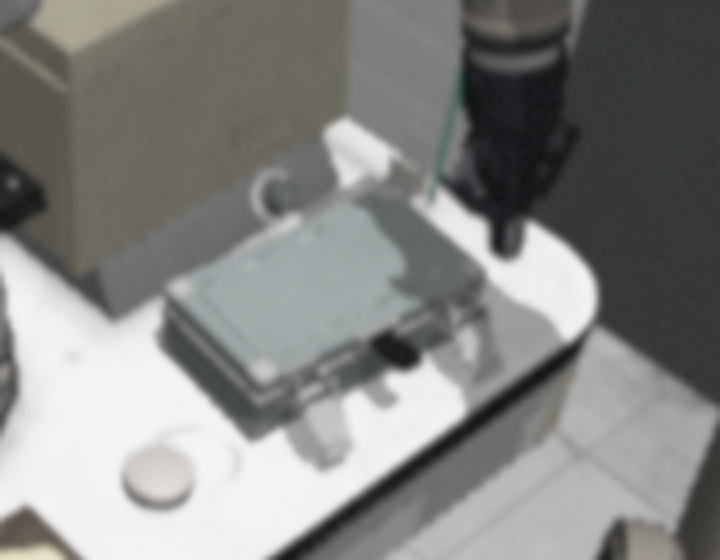

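Both levers hang open (crop ~(325,430) and ~(470,345)), and the tongue is at ~(395,350).

```bash
python3 - <<'E'
from h import *
a=c2w([-96,0,125]); T=tool(0)
plan(a,T)
E
```

```text
n 2 dist 85.11646851670805 rv [ -0.2 -14.8  -0.2]
[[-6, 41, 10], [-0.1, -7.4, -0.1]]
[[-5, 41, 11], [-0.1, -7.4, -0.1]]
```

```bash
python3 -m jog '[[[-6,41,10],[0,-7.4,0],-0.1],[[-5,41,11],[0,-7.4,0],-0.1],[[0,0,0],[0,0,0],-0.1],[[0,0,0],[0,0,0],-0.1]]'
python3 - <<'E'
from h import *
say()
o,p,d=shot('wrist','w6'); C=cloud('wrist',d,o)
Q=w2c(C.reshape(-1,3)).reshape(480,640,3)
for r in bot.landmark_of('wrist','lid_grip')[:2]:
    u,v=r['xy'][0]*640,r['xy'][1]*480; print(r['score'],u,v,w2c(atz('wrist',u,v,.067,o)),Q[int(v),int(u)])
m=(d>0)&(p.max(2)<60)&(abs(Q[...,2]-73)<5)&(abs(Q[...,1])<40)&(Q[...,0]<-66)&(Q[...,0]>-130)
print(m.sum(),np.percentile(Q[m],[2,50,98],axis=0))
plan(c2w([-96,0,47]),tool(0))
E
```

```text
t: 8.1
eef_pos: [0.3824, -0.2281, 0.1233]
tool_rot: [-0.002, 0.067, 0.998, -0.001]
contact_force: [0.7, -0.3, 0.2]
gripper_width: 0.552
t 8.1 w [ 0.3824 -0.2281  0.1233] case [-98.5   0.2 123.3] z [-0.004 -0.002 -1.   ] xhead 172.4 F [ 0.7 -0.3  0.2] g 0.552 q [ 0.97  0.32 -0.66  2.15  0.29  0.76  1.56]
0.96 310.016 276.816 [-92.75506274  -2.14261469  67.        ] [-95.15628659  -2.05442438  72.51287035]
2522 [[-103.43695827  -12.98639179   68.65875464]
 [ -81.65438125   -2.14163936   72.24819706]
 [ -66.61198712    9.43360772   73.70700943]]
n 2 dist 76.39548431357609 rv [-0.2 -0.2 -0.3]
[[-1, 0, 38], [-0.1, -0.1, -0.1]]
[[-1, 0, 38], [-0.1, -0.1, -0.1]]
```

View pics/w6.png

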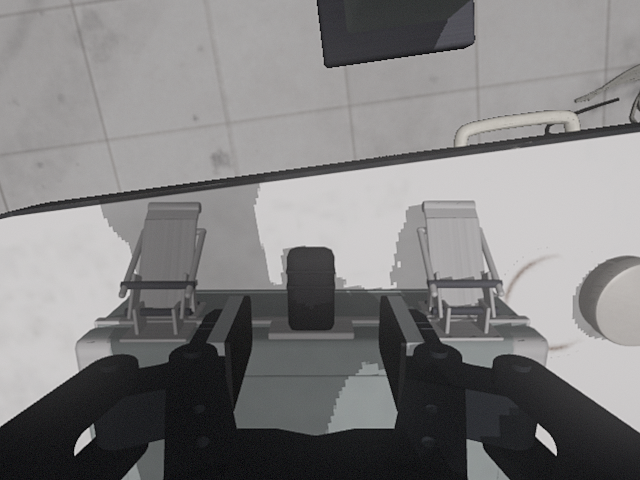

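The wrist picture shows both levers open, at (172,250) and (452,250). The tongue, at (310,285), lies between the jaws, about 2 mm off centre.

```bash
python3 -m jog '[[[-4,-2,38],[0,0,0],-0.1],[[0,0,38],[0,0,0],-0.1],[[0,0,0],[0,0,0],-0.1],[[0,0,0],[0,0,0],0.6],[[0,0,0],[0,0,0],0.6],[[0,0,0],[0,0,0],0.6],[[0,0,0],[0,0,0],0.6]]' 25
python3 - <<'E'
from h import *
say()
E
```

```text
t: 9.07
eef_pos: [0.3866, -0.2311, 0.0483]
tool_rot: [-0.001, 0.067, 0.998, -0.002]
contact_force: [0.4, -2.1, 6.9]
gripper_width: 0.278
t 9.07 w [ 0.3866 -0.2311  0.0483] case [-93.9  -2.2  48.3] z [-0.002 -0.004 -1.   ] xhead 172.4 F [ 0.4 -2.1  6.9] g 0.278 q [ 0.88  0.46 -0.57  2.19  0.45  0.6   1.42]
```

```bash
cat > arc.py <<'E'
from h import *
import sys
# a0,a1 lid angle, n rows, tilt end; current tool pose is taken as at lid angle a0
def arc(a0,a1,n,t0,t1,g=21.):
    o=bot.get_obs(); H=np.array([69,0,56.]); gp=w2c(o['eef_pos'])+np.array([-np.sin(np.deg2rad(t0)),0,-np.cos(np.deg2rad(t0))])*-g
    v=gp-H; prev=w2c(o['eef_pos']); rp=tool(t0); print('radius',np.hypot(v[0],v[2]),'ang',np.arctan2(v[2],-v[0]))
    for k in range(1,n+1):
        a=(a1-a0)*k/n; t=t0+(t1-t0)*k/n
        w=np.array([v[0]*np.cos(a)+v[2]*np.sin(a),v[1],-v[0]*np.sin(a)+v[2]*np.cos(a)])
        tcp=H+w+g*np.array([-np.sin(np.deg2rad(t)),0,-np.cos(np.deg2rad(t))])
        s=rp.inv().apply(RC.apply(tcp-prev)); r=tool(t)
        print([s.round(0).astype(int).tolist(),[0,round((t1-t0)/n,1),0]],tcp.round(0))
        prev=tcp; rp=r
arc(*map(float,sys.argv[1:3]),int(sys.argv[3]),*map(float,sys.argv[4:6]))
E
python3 arc.py 0 1.76 24 0 -30
```

```text
radius 163.44199038374978 ang 0.08155218449469649
[[-2, 0, -12], [0, -1.2, 0]] [-92.  -2.  60.]
[[-3, 0, -12], [0, -1.2, 0]] [-89.  -2.  72.]
[[-4, 0, -11], [0, -1.2, 0]] [-86.  -2.  84.]
[[-5, 0, -11], [0, -1.2, 0]] [-81.  -2.  95.]
[[-6, 0, -11], [0, -1.2, 0]] [-76.  -2. 106.]
[[-7, 0, -10], [0, -1.2, 0]] [-70.  -2. 117.]
[[-8, 0, -9], [0, -1.2, 0]] [-63.  -2. 127.]
[[-9, 0, -8], [0, -1.2, 0]] [-56.  -2. 137.]
[[-10, 0, -8], [0, -1.2, 0]] [-47.  -2. 146.]
[[-10, 0, -7], [0, -1.2, 0]] [-39.  -2. 154.]
[[-11, 0, -6], [0, -1.2, 0]] [-29.  -2. 162.]
[[-11, 0, -5], [0, -1.2, 0]] [-19.  -2. 170.]
[[-12, 0, -4], [0, -1.2, 0]] [ -9.  -2. 176.]
[[-12, 0, -3], [0, -1.2, 0]] [  2.  -2. 182.]
[[-12, 0, -1], [0, -1.2, 0]] [ 14.  -2. 187.]
[[-12, 0, 0], [0, -1.2, 0]] [ 25.  -2. 192.]
[[-12, 0, 1], [0, -1.2, 0]] [ 37.  -2. 195.]
[[-12, 0, 2], [0, -1.2, 0]] [ 50.  -2. 198.]
[[-12, 0, 3], [0, -1.2, 0]] [ 62.  -2. 199.]
[[-12, 0, 4], [0, -1.2, 0]] [ 74.  -2. 200.]
[[-11, 0, 5], [0, -1.2, 0]] [ 87.  -2. 200.]
[[-11, 0, 6], [0, -1.2, 0]] [ 99.  -2. 200.]
[[-10, 0, 7], [0, -1.2, 0]] [111.  -2. 198.]
[[-9, 0, 8], [0, -1.2, 0]] [123.  -2. 195.]
```

```bash
python3 -m jog '[[[-2,0,-12],[0,-1,0],0.6],[[-3,0,-12],[0,-1,0],0.6],[[-4,0,-11],[0,-1,0],0.6],[[-5,0,-11],[0,-1,0],0.6],[[-6,0,-11],[0,-1,0],0.6],[[-7,0,-10],[0,-1,0],0.6],[[-8,0,-9],[0,-1,0],0.6],[[-9,0,-8],[0,-1,0],0.6]]'
python3 - <<'E'
from h import *
say()
E
python3 arc.py 0.59 1.76 16 -8 -24
```

```text
t: 10.07
eef_pos: [0.4198, -0.2353, 0.133]
tool_rot: [0.063, 0.067, 0.996, -0.006]
contact_force: [-9.7, -4.4, -1.7]
gripper_width: 0.277
t 10.07 w [ 0.4198 -0.2353  0.133 ] case [-60.5  -2.1 133. ] z [ 0.125 -0.02  -0.992] xhead 172.3 F [-9.7 -4.4 -1.7] g 0.277 q [ 1.    0.31 -0.69  2.15  0.29  0.64  1.56]
radius 164.600798190514 ang 0.6364323156151663
[[-9, 0, -8], [0, -1.0, 0]] [-53.  -2. 142.]
[[-10, 0, -7], [0, -1.0, 0]] [-44.  -2. 151.]
[[-10, 0, -7], [0, -1.0, 0]] [-35.  -2. 160.]
[[-11, 0, -6], [0, -1.0, 0]] [-25.  -2. 167.]
[[-11, 0, -5], [0, -1.0, 0]] [-15.  -2. 174.]
[[-12, 0, -4], [0, -1.0, 0]] [ -4.  -2. 180.]
[[-12, 0, -3], [0, -1.0, 0]] [  7.  -2. 186.]
[[-12, 0, -1], [0, -1.0, 0]] [ 18.  -2. 190.]
[[-12, 0, 0], [0, -1.0, 0]] [ 30.  -2. 194.]
[[-12, 0, 1], [0, -1.0, 0]] [ 42.  -2. 197.]
[[-12, 0, 2], [0, -1.0, 0]] [ 55.  -2. 199.]
[[-12, 0, 3], [0, -1.0, 0]] [ 67.  -2. 201.]
[[-12, 0, 4], [0, -1.0, 0]] [ 79.  -2. 201.]
[[-11, 0, 5], [0, -1.0, 0]] [ 92.  -2. 200.]
[[-11, 0, 6], [0, -1.0, 0]] [104.  -2. 199.]
[[-10, 0, 7], [0, -1.0, 0]] [116.  -2. 197.]
```

```bash
python3 -m jog '[[[-9,0,-8],[0,-1,0],0.6],[[-10,0,-7],[0,-1,0],0.6],[[-10,0,-7],[0,-1,0],0.6],[[-11,0,-6],[0,-1,0],0.6],[[-11,0,-5],[0,-1,0],0.6],[[-12,0,-4],[0,-1,0],0.6],[[-12,0,-3],[0,-1,0],0.6],[[-12,0,-1],[0,-1,0],0.6],[[-12,0,0],[0,-1,0],0.6]]'
python3 - <<'E'
from h import *
say()
E
python3 arc.py 1.19 1.75 7 -17 -24
```

```text
t: 11.2
eef_pos: [0.511, -0.2471, 0.1948]
tool_rot: [0.144, 0.066, 0.987, -0.011]
contact_force: [-7.2, -2.2, 3.3]
gripper_width: 0.273
t 11.2 w [ 0.511  -0.2471  0.1948] case [ 31.5  -2.  194.8] z [ 0.282 -0.041 -0.958] xhead 172.3 F [-7.2 -2.2  3.3] g 0.273 q [ 1.    0.3  -0.72  2.02  0.25  0.62  1.58]
radius 164.7704844030639 ang 1.30292120140202
[[-14, 0, 1], [0, -1.0, 0]] [ 45.  -2. 198.]
[[-13, 0, 2], [0, -1.0, 0]] [ 58.  -2. 200.]
[[-13, 0, 3], [0, -1.0, 0]] [ 72.  -2. 201.]
[[-13, 0, 5], [0, -1.0, 0]] [ 85.  -2. 201.]
[[-12, 0, 6], [0, -1.0, 0]] [ 99.  -2. 200.]
[[-12, 0, 7], [0, -1.0, 0]] [112.  -2. 198.]
[[-11, 0, 8], [0, -1.0, 0]] [125.  -2. 195.]
```

```bash
python3 -m jog '[[[-14,0,1],[0,-1,0],0.6],[[-13,0,2],[0,-1,0],0.6],[[-13,0,3],[0,-1,0],0.6],[[-13,0,5],[0,-1,0],0.6],[[-12,0,6],[0,-1,0],0.6],[[-12,0,7],[0,-1,0],0.6],[[0,0,0],[0,0,0],0.6]]'
python3 - <<'E'
from h import *
say()
E
python3 arc.py 1.7 1.75 1 -23 -23
```

```text
t: 12.08
eef_pos: [0.5954, -0.2579, 0.1989]
tool_rot: [0.199, 0.065, 0.978, -0.014]
contact_force: [0.8, -3.7, 3.4]
gripper_width: 0.277
t 12.07 w [ 0.5954 -0.2579  0.1989] case [116.6  -1.9 198.9] z [ 0.387 -0.054 -0.921] xhead 172.4 F [ 0.8 -3.7  3.4] g 0.277 q [ 0.91  0.38 -0.67  1.93  0.33  0.53  1.5 ]
radius 166.93108893335742 ang 1.8091620270213475
[[-7, 0, 5], [0, 0.0, 0]] [125.  -2. 197.]
```

```bash
python3 -m jog '[[[-4,0,3],[0,0,0],0.6],[[0,0,0],[0,0,0],0.6]]'
python3 -m jog '[[[0,0,0],[0,0,0],-0.1],[[0,0,0],[0,0,0],-0.1],[[0,0,-20],[0,0,0],-0.1],[[0,0,-40],[0,0,0],-0.1]]'
python3 - <<'E'
from h import *
say(); plan(c2w([-10,0,290]),tool(0)); plan(c2w([-10,0,230]),tool(0))
E
```

```text
t: 12.32
eef_pos: [0.5997, -0.2584, 0.198]
tool_rot: [0.199, 0.065, 0.978, -0.015]
contact_force: [1.7, -1.4, 4.2]
gripper_width: 0.272
t: 12.82
eef_pos: [0.574, -0.2543, 0.2518]
tool_rot: [0.196, 0.065, 0.978, -0.013]
contact_force: [0.0, -0.6, 0.9]
gripper_width: 0.551
t 12.82 w [ 0.574  -0.2543  0.2518] case [ 95.   -1.  251.8] z [ 0.381 -0.051 -0.923] xhead 172.4 F [ 0.  -0.6  0.9] g 0.551 q [ 1.    0.29 -0.75  1.91  0.22  0.63  1.59]
n 3 dist 111.69129375800011 rv [-0.1 22.6 -0.2]
[[27, 0, -25], [-0.0, 7.5, -0.1]]
[[30, 0, -21], [-0.0, 7.5, -0.1]]
[[33, 0, -17], [-0.0, 7.5, -0.1]]
n 3 dist 107.21026853126156 rv [-0.1 22.6 -0.2]
[[35, 0, -7], [-0.0, 7.5, -0.1]]
[[36, 0, -2], [-0.0, 7.5, -0.1]]
[[36, 0, 3], [-0.0, 7.5, -0.1]]
```

```bash
python3 -m jog '[[[30,0,-15],[0,7.5,0],-0.1],[[36,0,-2],[0,7.5,0],-1],[[40,0,3],[0,7.5,0],-1],[[0,0,0],[0,0,0],-1],[[0,0,0],[0,0,0],-1]]'
python3 - <<'E'
from h import *
say()
o,p,d=shot('wrist','w7'); C=cloud('wrist',d,o)
Q=w2c(C.reshape(-1,3)).reshape(480,640,3)
for r in bot.landmark_of('wrist','cast_center')[:2]:
    u,v=r['xy'][0]*640,r['xy'][1]*480; print(r['score'],u,v,w2c(atz('wrist',u,v,.032,o)),Q[int(v),int(u)])
shot('scene','s7');i=cv2.imread('pics/s7.png')[90:250,300:500]; cv2.imwrite('pics/s7c.png',cv2.resize(i,None,fx=4,fy=3.7,interpolation=2))
p,dt=bot.read_camera('top'); Ct=w2c(cloud('top',dt).reshape(-1,3)).reshape(480,640,3)
for nm,dd,CC in(('top',dt,Ct),):
  k=(dd>0)&(abs(CC[...,1])<110)&(CC[...,2]>85)&(CC[...,2]<200)&(CC[...,0]>40)&(CC[...,0]<150)
  if k.sum()>10:
    q=CC[k]; print(k.sum(),np.polyfit(q[:,2],q[:,0],1),np.percentile(q,[2,50,98],axis=0))
E
```

```text
t: 13.45
eef_pos: [0.4692, -0.2408, 0.239]
tool_rot: [0.004, 0.066, 0.998, -0.002]
contact_force: [0.1, 0.4, 0.5]
gripper_width: 1.0
t 13.45 w [ 0.4692 -0.2408  0.239 ] case [-10.7  -1.2 239. ] z [ 0.008 -0.004 -1.   ] xhead 172.4 F [0.1 0.4 0.5] g 1.0 q [ 0.96  0.3  -0.73  1.87  0.23  1.05  1.58]
0.57 309.12 219.60000000000002 [-0.42318533 -6.40550326 32.        ] [-1.89226602 -6.42816912 36.26122394]
1112 [-3.83976012e-02  9.41947756e+01] [[ 72.02737668 -39.26680581  87.21497099]
 [ 80.27624195  35.07929557 148.47351942]
 [148.74492019 108.25472842 193.97555624]]
```

View pics/w7.png

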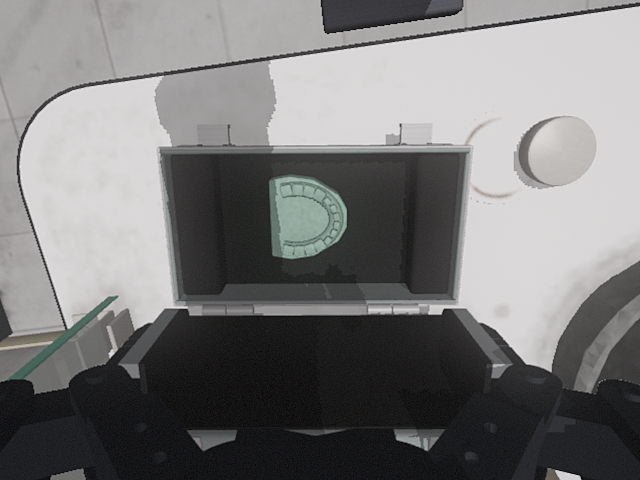

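View pics/s7c.png

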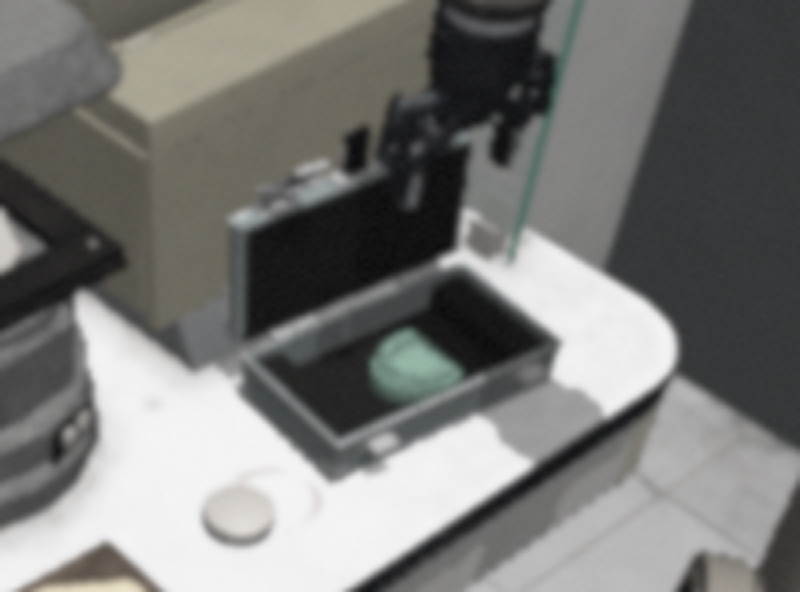

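The lid stands open past upright. The green cast sits at about (309,217) in the wrist picture, teeth up, with its flat heel edge at column ~273 and nearly aligned with the tool.

```bash
python3 - <<'E'
from h import *
np.set_printoptions(precision=1,suppress=True)
o,p,d=shot('wrist','w8'); Q=w2c(cloud('wrist',d,o).reshape(-1,3)).reshape(480,640,3)
hsv=cv2.cvtColor(p,cv2.COLOR_RGB2HSV)
r=bot.cut_out('wrist','cast_center'); print([(x['score'],x['pixels'].sum()) for x in r])
m=r[0]['pixels']&(d>0); q=Q[m]; print(np.percentile(q,[1,50,99],axis=0))
q=q[(q[:,2]>22)&(q[:,2]<56)]
print(cv2.minAreaRect(q[:,:2].astype(np.float32)),q.min(0),q.max(0))
for lo,hi in((18,30),(30,38),(38,52)):
    s=q[(q[:,2]>lo)&(q[:,2]<hi)]; print(lo,len(s),s.min(0),s.max(0))
# heel edge
s=q[(q[:,1]<np.percentile(q[:,1],20))]
b=[(x,s[abs(s[:,0]-x)<2.5][:,1].min()) for x in range(-30,31,5) if (abs(s[:,0]-x)<2.5).sum()>3]; b=np.array(b); print(b.round(1),np.polyfit(b[:,0],b[:,1],1))
E
```

```text
[(0.74, np.int64(5439))]
[[-37.2 -38.6  15.8]
 [ -5.3 -10.9  36. ]
 [ 30.9  24.1  48. ]]
((-2.639739990234375, -6.72650146484375), (71.3655014038086, 65.00592803955078), 0.4549177587032318) [-38.2 -39.3  22.1] [33.2 25.7 49.3]
18 79 [-38.1 -37.9  22.1] [-12.7  24.5  29.7]
30 3325 [-38.2 -39.3  30.1] [33.2 25.7 38. ]
38 1894 [-33.9 -30.1  38. ] [27.8 22.1 49.3]
[[-30.  -38.9]
 [-25.  -39. ]
 [-20.  -39.3]
 [-15.  -39.3]
 [-10.  -38.7]
 [ -5.  -38.9]
 [  0.  -39.1]
 [  5.  -39.1]
 [ 10.  -38.6]
 [ 15.  -38.8]
 [ 20.  -39. ]
 [ 25.  -38.8]
 [ 30.  -38.2]] [  0.  -38.9]
```

```bash
python3 -m jog '[[[-8,-6,30],[0,0,0],-1],[[0,0,50],[0,0,0],-1],[[0,0,50],[0,0,0],-1],[[0,0,40],[0,0,0],-1],[[0,0,0],[0,0,0],-1]]'
python3 - <<'E'
from h import *
say(); plan(c2w([-2.6,-6.7,13]),tool(0))
shot('wrist','w9')
E
```

```text
t: 14.38
eef_pos: [0.4742, -0.2474, 0.0659]
tool_rot: [-0.0, 0.066, 0.998, -0.0]
contact_force: [0.3, 0.0, 0.1]
gripper_width: 0.999
t 14.38 w [ 0.4742 -0.2474  0.0659] case [-5.  -7.1 65.9] z [-0. -0. -1.] xhead 172.4 F [0.3 0.  0.1] g 0.999 q [ 0.85  0.55 -0.61  1.99  0.46  0.74  1.4 ]
n 1 dist 52.932191524750856 rv [-0.  -0.  -0.2]
[[-2, 0, 53], [-0.0, -0.0, -0.2]]
```

View pics/w9.png

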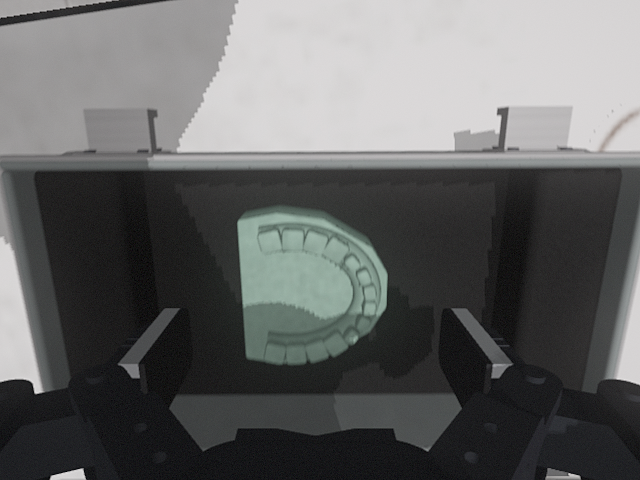

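```bash
python3 -m jog '[[[-2,0,25],[0,0,0],-1],[[0,0,20],[0,0,0],-1],[[0,0,8],[0,0,0],-1],[[0,0,0],[0,0,0],-1]]'
python3 - <<'E'
from h import *
say()
E
python3 -m jog '[[[0,0,0],[0,0,0],0],[[0,0,0],[0,0,0],0],[[0,0,0],[0,0,0],0],[[0,0,0],[0,0,0],0]]' 50
python3 - <<'E'
from h import *
say(); shot('wrist','w10')
E
```

```text
t: 14.92
eef_pos: [0.4784, -0.2488, 0.0154]
tool_rot: [0.002, 0.067, 0.998, -0.001]
contact_force: [-0.8, 0.2, 0.5]
gripper_width: 0.998
t 14.93 w [ 0.4784 -0.2488  0.0154] case [-0.6 -7.9 15.4] z [ 0.004 -0.003 -1.   ] xhead 172.4 F [-0.8  0.2  0.5] g 0.998 q [ 0.8   0.62 -0.55  2.    0.53  0.65  1.33]
t: 15.42
eef_pos: [0.4791, -0.2491, 0.0165]
tool_rot: [0.003, 0.067, 0.998, -0.002]
contact_force: [-0.8, -0.2, 5.4]
gripper_width: 0.737
t 15.43 w [ 0.4791 -0.2491  0.0165] case [ 0.1 -8.2 16.5] z [ 0.006 -0.004 -1.   ] xhead 172.4 F [-0.8 -0.2  5.4] g 0.737 q [ 0.8   0.62 -0.55  2.    0.53  0.65  1.33]
```

View pics/w10.png

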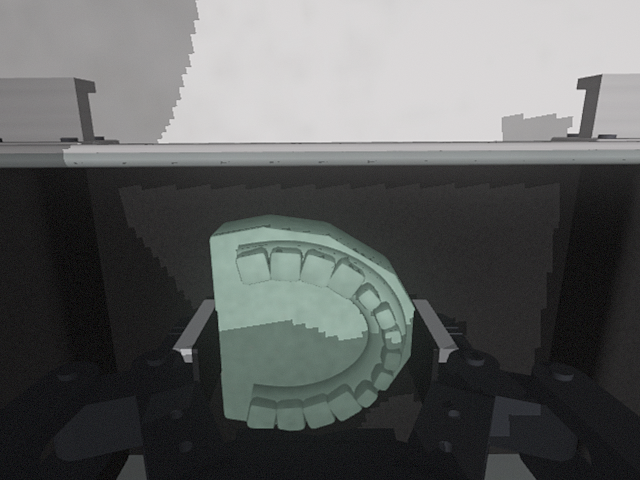

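The pads hold the cast on its heel (210,320) and apex (410,320). I'll lift a little and check the grip.

```bash
python3 -m jog '[[[0,0,-10],[0,0,0],0],[[0,0,-20],[0,0,0],0],[[0,0,-30],[0,0,0],0],[[0,0,0],[0,0,0],0]]' 60
python3 - <<'E'
from h import *
say(); o,p,d=shot('wrist','w11')
np.set_printoptions(precision=1,suppress=True)
r=bot.cut_out('wrist','cast_center'); print([(x['score'],x['pixels'].sum()) for x in r])
Q=w2c(cloud('wrist',d,o).reshape(-1,3)).reshape(480,640,3)
q=Q[r[0]['pixels']&(d>0)]; print(np.percentile(q,[1,50,99],axis=0))
print(plan(c2w([0,-8,190]),tool(0)))
E
```

```text
t: 15.98
eef_pos: [0.48, -0.2493, 0.0785]
tool_rot: [0.005, 0.067, 0.998, -0.002]
contact_force: [0.2, 0.9, -0.9]
gripper_width: 0.737
t 15.97 w [ 0.48   -0.2493  0.0785] case [ 1.1 -8.2 78.5] z [ 0.009 -0.006 -1.   ] xhead 172.4 F [ 0.2  0.9 -0.9] g 0.737 q [ 0.85  0.53 -0.62  1.98  0.45  0.76  1.41]
[(0.66, np.int64(34982))]
[[-36.3 -38.8  82.1]
 [ -6.4 -11.8  98. ]
 [ 27.5  21.9 109.8]]
n 2 dist 113.95815925708538 rv [-0.2  0.3 -0.2]
[[-1, 0, -57], [-0.1, 0.2, -0.1]]
[[-1, 0, -57], [-0.1, 0.2, -0.1]]
None
```

View pics/w11.png

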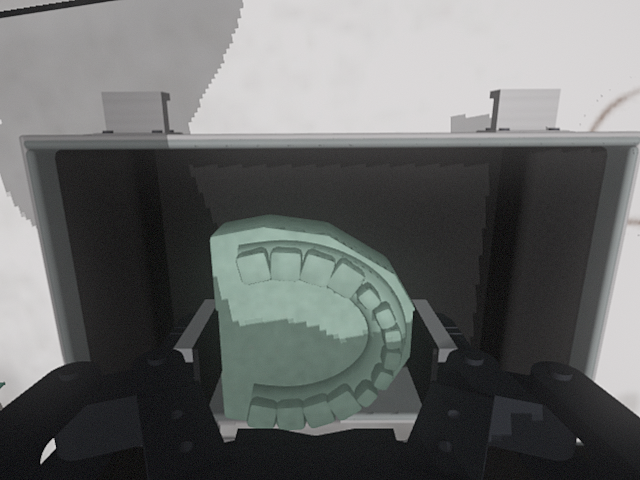

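```bash
python3 - <<'E'
from h import *
a=c2w([-1,-8,170]); plan([.4335,.171,.15],tool(0),p0=a,r0=tool(0),n=10)
E
```

```text
n 10 dist 422.6276959557834 rv [0. 0. 0.]
[[10, 41, 2], [0.0, 0.0, 0.0]]
[[10, 41, 2], [0.0, 0.0, 0.0]]
[[10, 41, 2], [0.0, 0.0, 0.0]]
[[10, 41, 2], [0.0, 0.0, 0.0]]
[[10, 41, 2], [0.0, 0.0, 0.0]]
[[10, 41, 2], [0.0, 0.0, 0.0]]
[[10, 41, 2], [0.0, 0.0, 0.0]]
[[10, 41, 2], [0.0, 0.0, 0.0]]
[[10, 41, 2], [0.0, 0.0, 0.0]]
[[10, 41, 2], [0.0, 0.0, 0.0]]
```

```bash
python3 -m jog '[[[0,0,-40],[0,0,0],0],[[0,0,-40],[0,0,0],0],[[0,0,-12],[0,0,0],0],[[5,20,1],[0,0,0],0],[[10,35,2],[0,0,0],0],[[10,41,2],[0,0,0],0],[[10,41,2],[0,0,0],0],[[10,41,2],[0,0,0],0],[[10,41,2],[0,0,0],0],[[10,41,2],[0,0,0],0],[[10,41,2],[0,0,0],0],[[10,41,2],[0,0,0],0]]'
python3 - <<'E'
from h import *
say(); plan([.4335,.171,.14],tool(0))
E
```

```text
t: 17.58
eef_pos: [0.4363, 0.1036, 0.1472]
tool_rot: [0.001, 0.066, 0.998, -0.002]
contact_force: [0.7, -0.2, -2.0]
gripper_width: 0.735
t 17.57 w [0.4363 0.1036 0.1472] case [-87.7 336.1 147.2] z [ 0.001 -0.004 -1.   ] xhead 172.4 F [ 0.7 -0.2 -2. ] g 0.735 q [ 0.36  0.33 -0.84  2.12  0.34  0.83  0.75]
n 2 dist 67.86172924720924 rv [-0.2  0.1 -0.2]
[[6, 33, 3], [-0.1, 0.1, -0.1]]
[[6, 33, 4], [-0.1, 0.1, -0.1]]
```

```bash
python3 -m jog '[[[6,33,3],[0,0,0],0],[[6,28,4],[0,0,0],0],[[0,4,0],[0,0,0],0],[[0,0,0],[0,0,0],0]]'
python3 - <<'E'
from h import *
np.set_printoptions(precision=3,suppress=True)
say(); o,p,d=shot('wrist','w12'); C=cloud('wrist',d,o)
for r in bot.landmark_of('wrist','board_top')[:2]:
    u,v=r['xy'][0]*640,r['xy'][1]*480; print(r['score'],u,v,atz('wrist',u,v,.017,o))
r=bot.cut_out('wrist','cast_center'); q=C[r[0]['pixels']&(d>0)]; print('cast',np.percentile(q,[1,50,99],axis=0))
for cam in('top','scene'):
    p,d=bot.read_camera(cam)
    for r in bot.landmark_of(cam,'board_top')[:2]:
        u,v=r['xy'][0]*640,r['xy'][1]*480; print(cam,r['score'],u,v,atz(cam,u,v,.017))
E
```

```text
t: 18.08
eef_pos: [0.4344, 0.1675, 0.1407]
tool_rot: [0.001, 0.066, 0.998, -0.002]
contact_force: [-0.2, 0.4, -1.9]
gripper_width: 0.733
t 18.07 w [0.434 0.168 0.141] case [-97.8 399.3 140.7] z [ 0.002 -0.004 -1.   ] xhead 172.4 F [-0.2  0.4 -1.9] g 0.733 q [ 0.21  0.37 -0.84  2.09  0.38  0.84  0.58]
0.78 320.128 231.504 [0.434 0.171 0.017]
cast [[0.395 0.136 0.144]
 [0.427 0.165 0.16 ]
 [0.46  0.198 0.172]]
top 0.8 296.76800000000003 254.4 [0.446 0.177 0.017]
scene 0.8 315.584 262.224 [0.436 0.168 0.017]
scene 0.31 358.40000000000003 231.88799999999998 [ 0.441 -0.013  0.017]
```

View pics/w12.png

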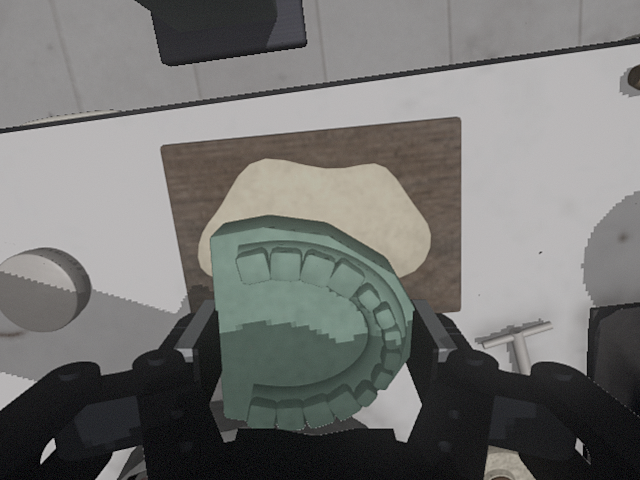

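```bash
python3 -m jog '[[[-3,5,30],[0,0,0],0],[[0,0,40],[0,0,0],0],[[0,0,30],[0,0,0],0],[[0,0,12],[0,0,0],0],[[0,0,3],[0,0,0],0],[[0,0,0],[0,0,0],0],[[0,0,0],[0,0,0],0]]'
python3 - <<'E'
from h import *
say()
E
```

```text
t: 19.3
eef_pos: [0.4406, 0.1723, 0.0278]
tool_rot: [0.003, 0.067, 0.998, -0.001]
contact_force: [-0.7, 0.1, -1.5]
gripper_width: 0.737
t 19.3 w [0.4406 0.1723 0.0278] case [-92.3 404.8  27.8] z [ 0.006 -0.003 -1.   ] xhead 172.4 F [-0.7  0.1 -1.5] g 0.737 q [ 0.05  0.56 -0.68  2.15  0.61  0.63  0.37]
```

```bash
python3 -m jog '[[[2,0,2],[0,0,0],0],[[0,0,2],[0,0,0],0],[[0,0,2],[0,0,0],0],[[0,0,0],[0,0,0],0]]'
python3 -m jog '[[[0,0,1],[0,0,0],0],[[0,0,1],[0,0,0],0],[[0,0,0],[0,0,0],0]]'
```

```text
t: 19.8
eef_pos: [0.4378, 0.1723, 0.0206]
tool_rot: [0.002, 0.067, 0.998, -0.001]
contact_force: [-0.5, -0.2, -1.5]
gripper_width: 0.737
t: 20.18
eef_pos: [0.4379, 0.1723, 0.0187]
tool_rot: [0.002, 0.067, 0.998, -0.001]
contact_force: [-0.1, -0.3, -1.0]
gripper_width: 0.733
```

```bash
python3 -m jog '[[[0,0,1],[0,0,0],0],[[0,0,0],[0,0,0],0]]'; python3 -m jog '[[[0,0,0.5],[0,0,0],0],[[0,0,0],[0,0,0],0]]'
```

```text
t: 20.42
eef_pos: [0.4379, 0.1723, 0.0178]
tool_rot: [0.002, 0.067, 0.998, -0.001]
contact_force: [-0.1, 0.0, -1.0]
gripper_width: 0.737
t: 20.68
eef_pos: [0.438, 0.1723, 0.0176]
tool_rot: [0.003, 0.067, 0.998, -0.001]
contact_force: [-2.5, -1.3, 4.6]
gripper_width: 0.73
```

Contact is made at about 5 N, so I'll release and retreat.

```bash
python3 -m jog '[[[0,0,0],[0,0,0],-0.6],[[0,0,0],[0,0,0],-0.8],[[0,0,0],[0,0,0],-1],[[0,0,0],[0,0,0],-1]]'
python3 -m jog '[[[0,0,-10],[0,0,0],-1],[[0,0,-30],[0,0,0],-1],[[0,0,-50],[0,0,0],-1],[[0,0,-50],[0,0,0],-1],[[0,0,0],[0,0,0],-1]]'
python3 - <<'E'
from h import *
np.set_printoptions(precision=3,suppress=True)
say(); o,p,d=shot('wrist','w13'); C=cloud('wrist',d,o)
r=bot.cut_out('wrist','cast_center'); q=C[r[0]['pixels']&(d>0)]; print('cast',r[0]['score'],np.percentile(q,[1,50,99],axis=0))
for n in('board_top','cast_center'):
    for r in bot.landmark_of('wrist',n)[:1]:
        u,v=r['xy'][0]*640,r['xy'][1]*480; print(n,r['score'],atz('wrist',u,v,.017 if n[0]=='b' else .033,o))
o,p,d=shot('scene','s13'); C=cloud('scene',d)
for n in('tin','bowl','flask'):
  for r in bot.landmark_of('scene',n)[:1]:
    u,v=r['xy'][0]*640,r['xy'][1]*480; print(n,r['score'],u,v,dep('scene',u,v,d))
E
```

```text
t: 21.18
eef_pos: [0.438, 0.1723, 0.0173]
tool_rot: [0.002, 0.067, 0.998, -0.001]
contact_force: [-0.8, -0.1, 0.2]
gripper_width: 1.001
t: 21.8
eef_pos: [0.4395, 0.1741, 0.1613]
tool_rot: [0.006, 0.067, 0.998, -0.0]
contact_force: [0.4, -0.0, -0.1]
gripper_width: 1.001
t 21.8 w [0.44  0.174 0.161] case [-93.7 406.5 161.3] z [ 0.012 -0.001 -1.   ] xhead 172.4 F [ 0.4 -0.  -0.1] g 1.001 q [ 0.23  0.35 -0.87  2.06  0.36  0.88  0.59]
cast 0.73 [[0.399 0.14  0.02 ]
 [0.433 0.169 0.037]
 [0.466 0.204 0.049]]
cast_center 0.63 [0.438 0.175 0.033]
tin 0.6 360.31999999999994 233.904 [ 0.431 -0.012  0.016]
bowl 0.56 241.72799999999998 305.712 [0.458 0.42  0.008]
flask 0.87 201.6 327.216 [0.446 0.546 0.05 ]
```

View pics/w13.png

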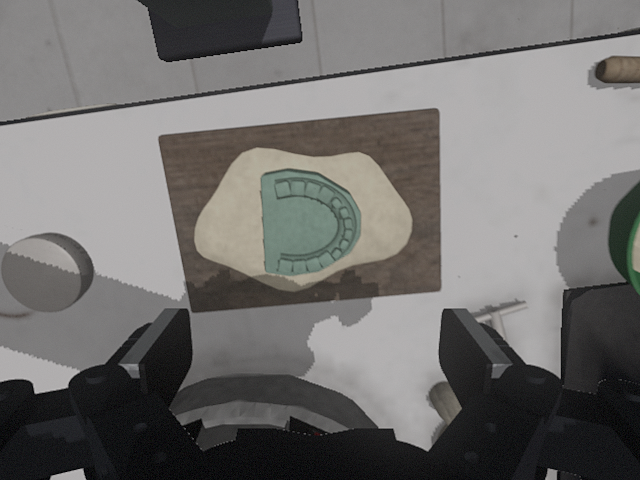

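View pics/s13.png

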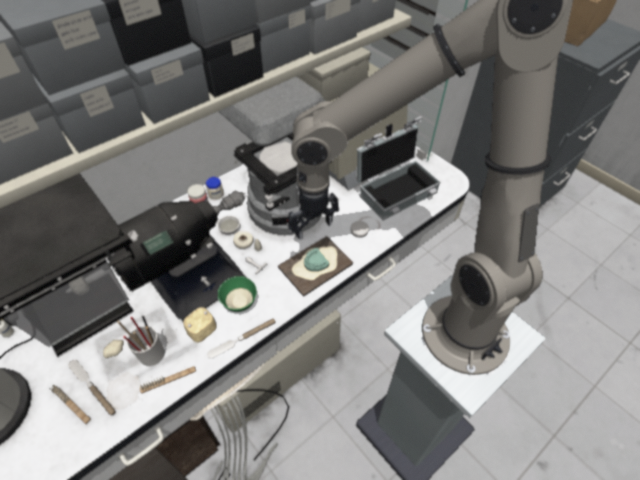

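The cast sits at (311,222) in the wrist picture, and the board's diagonals cross near (308,213), so it is centred to a few mm. It is upright and released, the lid stands open, and the bystanders haven't moved.

```bash
python3 -c "
from h import *
say(); print(bot.hand_in())"
```

```text
t 22.2 w [0.4367 0.1726 0.1564] case [-96.2 404.6 156.4] z [ 0.003 -0.003 -1.   ] xhead 172.4 F [0.1 0.1 0.3] g 0.997 q [ 0.22  0.35 -0.86  2.06  0.36  0.87  0.59]
the job is handed in; nothing more can be done
None
```

I opened both latches, swung the lid fully back, and set the cast on the plaster board teeth up, then handed the job in at 22.2 s. No verdict was reported.

- **Lid:** the gripper position put it at about 1.74 rad before I let go, and the scene picture after placing shows it still standing open.
- **Cast:** it touched the board at about 5 N. In the last wrist picture its middle is at about (0.433, 0.172), within a few mm of the board centre I measured, (0.431, 0.173).
- **Robot:** it stood clear of everything at the end, with about zero force at the wrist.
- **Bystanders:** the bowl and flask were found within about 5 mm of their first positions. The tin came out about 10 mm different, but the robot did not go near it. I put that down to noise in the network's estimate.
- **Checks that disagreed:** the top camera's landmark put the board centre about 15 mm farther out in x than my measurement. The wrist and scene cameras agreed with my measurement, so I used that. In the final wrist picture the network did not find the board, so I judged centring from the board's corners instead.

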